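# Pile sandstone tablets on a carrying board and fold its cover shut

## Task

Pack the finished stone tablets: pile the two whole tablets from the bench flat and squarely on the one already lying on the carrying board, edges flush all round, setting each down gently without dropping it. Then fold the board's hinged cover fully down so that it lies level over the pile. Leave the bottom tablet where it lies, and do not disturb the broken piece, the tools or the other things.

Things in the scene. Friction and masses are not known exactly. Their poses are not given: they have to be found in the camera images.
- tablet_a: One of two loose finished sandstone tablets lying flat on the bench: a plain flat buff rectangular slab 56 (x) x 120 (y) x 18 (z) mm, 0.27 kg give or take 30 %. Origin: centre of its underside; z up, y along its length (a half turn makes no difference).
- tablet_b: The other loose finished sandstone tablet on the bench, the same in every way as tablet_a: 56 (x) x 120 (y) x 18 (z) mm, origin at the centre of its underside, y along its length.
- tablet_base: A third tablet of the same stone and size (56 x 120 x 18 mm), loose, already lying on the carrying board, its length roughly (not exactly) along the board's y. Origin: centre of its underside, which is 16 mm above the bench.
- board: Dark wooden carrying board fixed to the bench, 110 (x) x 190 (y) x 16 (z) mm, origin at the centre of its underside, z up. A post 90 (x) x 12 (y) mm stands on it at y = +82 to +94 mm, rising to 64 mm above the bench, and carries the cover's hinge.
- cover (a joint): Angle of the plywood folding cover: a flat panel 90 mm wide (board x), 9 mm thick, reaching 163 mm from its hinge axis. 0 = closed and level, on a stop, underside 72 mm above the bench (2 mm over three tablets); grows as raised; 1.57 = upright; starts at 1.6 to 2.0. The hinge is stiff (0.13 N m): the cover stays where left, 1 to 3 N at its free edge moves it.
- cover_hinge (a point): Midpoint of the cover's hinge axis, which runs along board x: 88 mm from the board's origin towards board +y, 76.5 mm above the bench. Closing swings the free edge towards board -y and down.
- cover_edge (a point): Middle of the cover's free edge, at half its thickness, 163 mm from the hinge axis. Its axes turn with the cover: y runs along the panel from free edge to hinge, z is the outward normal (up when closed).
- offcut: Loose, not part of the job. A broken piece of such a tablet, 56 mm wide, 18 mm thick, at most 78 mm long with one stepped, broken end; lies among the tablets. Origin on its underside, near its middle.
- chisel: Loose, not part of the job. Stone chisel with a wooden handle, 215 mm long, 24 mm thick, lying along its x; origin on its underside near the middle.
- rasp: Loose, not part of the job. Flat rasp with a dark wooden handle, 230 mm long, 22 mm thick, lying along its x; origin on its underside near the middle.
- brush: Loose, not part of the job. Dusting brush lying along its x near the robot; origin on its underside.
- mallet: Loose, not part of the job. Round wooden mallet standing on its head, 92 mm in diameter and 220 mm tall; origin at the centre of its underside.
- finial: Loose, not part of the job. Small turned stone knob, 80 mm in diameter, 68 mm tall; origin at the centre of its underside.

How it is judged:
By the outcome, as a careful person would: the job done as asked, in the order asked, and still so for the second after the job is handed in, with the robot touching nothing.
It also fails if it takes over 64 s, if anything falls off the work surface, if the arm or the gripper's body presses on something with over 40 N, if the wrist force passes 120 N, or if a joint passes its speed limit or range.

## Robot

A 6-joint arm with a two-finger parallel gripper is mounted at the origin on the work surface. World frame = base frame: x ahead of the robot, y to its left, z up, the work surface at z = 0. Lengths are in mm, angles in rad, forces in N, time in s.
With the tool pointing down it reaches from about 300 to 875 mm from the base axis. Payload 6.4 kg.
Tool frame: the origin (TCP) lies between the finger pads; the fingertips stand 17 mm ahead of it and the grasp point (between the pads) lies 2 mm behind it; z points along the fingers, y is the line along which they close (so a half turn about z gives the same grasp; the last joint's range is limited). The gripper opens to 88 mm and grips with 3 to 60 N. Pads are 18 mm wide; open, the fingers measure 123 mm over their backs; the gripper's body (75 mm by 187 mm) begins 45 mm behind the grasp point.
Start: joints at [-1.514, 0.181, 1.607, -0, 1.354, -0.206], TCP at [149.392, -555.269, 255.714] pointing down, gripper open.
Joint ranges: [-2.99, 2.99], [-0.89, 2.07], [0.3, 2.58], [-1.14, 4.28], [0, 2.63], [-3.12, 3.12]. Speed limits (rad/s): [2.57, 2.57, 3.01, 3.14, 3.14, 3.14].

## Interface

Orientations are given as a unit quaternion [w, x, y, z].
In Python, from cell import readout, snapshot, camera_info, ticket gives the robot as it stands.
- The arm moves only by the tool move_arm, never from a script. Its argument "steps" is one flat list of numbers, 7 for each row, row after row: the finger opening in mm, from 0 to 88.1, then the shift along the tool's x, y, z in mm, then the turn, a rotation vector about the tool's x, y, z in rad. In form: [jaw, dx, dy, dz, rx, ry, rz, jaw, dx, dy, dz, rx, ry, rz, ...]. A call has 1 to 8 rows; each row shifts and turns the commanded pose from where the row before left it, along the tool's axes as they then stand; what a row does not reach is not made up. A row lasts 1/8 s, in which the tool goes at most 62.5 mm and 10.7 degrees, less where a joint would pass 70% of its speed; a pose out of reach is approached as far as the arm can. A call is refused whole if a number of a shift passes 62.5 or a number of a turn 0.188, either way. A call with a gripper value outside its range is refused whole. The fingers move at their own pace and stop on an object; "newtons" is the grip in N (left out, the last holds). Time passes only in rows, so rows that do not move let the fingers close. It gives the time, the measured TCP pose, the force, the opening and the grip force at its end, in the units of the state.
- readout.read_state(): the state, without advancing time (a new reading comes with each control period).
- snapshot(name): name is "side" or "top" or "wrist"; returns the picture (400x640x3 uint8, blue, green, red); there is no depth.
- camera_info(name): a dict with "fov_y" (degrees; the focal length in pixels is half the picture's height over the tangent of half this angle, whatever the lens; pixels are square), "cx", "cy" (the principal point, pixels), "R" (3x3) and "t" (3): a world point X has camera coordinates R X + t. Camera axes: x right, y down, z forward; pixel columns grow to the right and rows downward; lengths in mm; the calibration is good to about 2 mm. A picture is of the moment at which its call begins: read the wrist's pose just before it. camera_info takes no time and is no camera call; for the wrist camera it gives the pose at the moment of the call.
- ticket.hand_in(): hands the job in; it is judged then, once.
The state is a dict: "time": time; "joint_pos": joint angles; "dq": joint speeds; "joint_efforts": joint torques, N m; "tool_pos": TCP position; "ee_rot": TCP orientation; "contact_force": force on the tool from outside, world axes, zero at the start; "torque": the same for the moment, N m; "width": finger opening in mm; "finger_force": force on a finger pad.
Only numpy, scipy, OpenCV 4.12 (cv2) and the standard library are available. Lean on these libraries where they do the work, as an engineer would, in place of code of your own. Each camera call takes 0.05 s, during which the arm holds its last target. There are 200 camera calls.

## Working session

There is one attempt and no reset: what is moved stays moved. The work goes in short steps, Python scripts to look and compute and a tool call to move; the robot and the scene stay as the last step left them, time stands still between calls to the robot, and variables do not carry over. Pictures are saved under pics/ and viewed, at most 11 in all, crops included, and the job is handed in when it is done.

Besides the shell and the picture viewer there is one more tool, called after "Emit:" as a command line: name --argument value ..., lists and objects as JSON in quotes. move_arm: Moves the arm, as the interface text tells. Its arguments: {"type":"object","properties":{"steps":{"type":"array"},"newtons":{"type":"number"}},"required":["steps"]}

```bash
mkdir -p pics; ls; cat > h.py <<'E'
import numpy as np, cv2
from cell import readout, snapshot, camera_info, ticket
from scipy.spatial.transform import Rotation as Rn
def K(i,h=400):
    f=h/2/np.tan(np.radians(i['fov_y'])/2); return f
def ray(i,uv):
    R=np.array(i['R']);t=np.array(i['t']).ravel()
    d=R.T@np.array([(uv[0]-i['cx'])/K(i),(uv[1]-i['cy'])/K(i),1.]); return -R.T@t,d
def onz(i,uv,z):
    c,d=ray(i,uv); return c+d*(z-c[2])/d[2]
def proj(i,X):
    p=np.array(i['R'])@np.array(X,float)+np.array(i['t']).ravel(); return np.array([i['cx'],i['cy']])+K(i)*p[:2]/p[2]
def tri(i1,u1,i2,u2):
    c1,d1=ray(i1,u1);c2,d2=ray(i2,u2)
    s=np.linalg.lstsq(np.c_[d1,-d2],c2-c1,rcond=None)[0]
    a,b=c1+s[0]*d1,c2+s[1]*d2; return (a+b)/2,np.linalg.norm(a-b)
E
python3 - <<'E'
from h import *
for n in ['top','side','wrist']:
    i=camera_info(n); cv2.imwrite(f'pics/{n}0.png',snapshot(n)); print(n,i)
print(readout.read_state())
E
```

```text
pics
top {'fov_y': 54.488532178247894, 'cx': 323.27983719006454, 'cy': 196.93128896055416, 'R': array([[ 0.02168491, -0.99937708,  0.02784266],
       [-0.98692448, -0.02584717, -0.15909741],
       [ 0.15971796, -0.02402859, -0.9868702 ]]), 't': array([ -66.74112017,  540.63410474, 1300.94309736])}
side {'fov_y': 56.16223542385603, 'cx': 322.5854455666134, 'cy': 201.53124602754244, 'R': array([[-0.88818785, -0.45892898,  0.02250641],
       [-0.284781  ,  0.51138856, -0.81079068],
       [ 0.36058582, -0.72654383, -0.58490336]]), 't': array([ 440.11415945,  245.39235104, 1126.2522589 ])}
wrist {'fov_y': 58.93169719127733, 'cx': 317.0298425700361, 'cy': 197.77172388294147, 'R': array([[ 0.25970722, -0.96568616, -0.00155001],
       [-0.91774239, -0.24731228,  0.31078214],
       [-0.30050134, -0.07928985, -0.95047991]]), 't': array([-574.26879863,  -42.30051675,  391.54878952])}
{'time': 0.15, 'joint_pos': array([-1.51431413e+00,  1.81364450e-01,  1.60776103e+00, -2.21524960e-05,
        1.35380813e+00, -2.06318293e-01]), 'dq': array([-0.00040809, -0.00378278, -0.00325423, -0.00078027,  0.00016162,
       -0.00101224]), 'joint_efforts': array([ 1.05125950e-03, -4.34227467e+01, -3.42174876e+01,  7.03237555e-02,
        3.56427196e-02, -7.77165656e-05]), 'tool_pos': array([ 149.35510829, -554.86441794,  255.02878359]), 'ee_rot': array([-6.69403952e-04,  9.91378866e-01,  1.31024789e-01,  3.93991404e-05]), 'contact_force': array([-0.50450369, -0.32590933, -0.5520326 ]), 'torque': array([0.01711387, 0.04469484, 0.00461331]), 'finger_force': 0.0, 'width': 88.11012164009918}
```

View pics/top0.png

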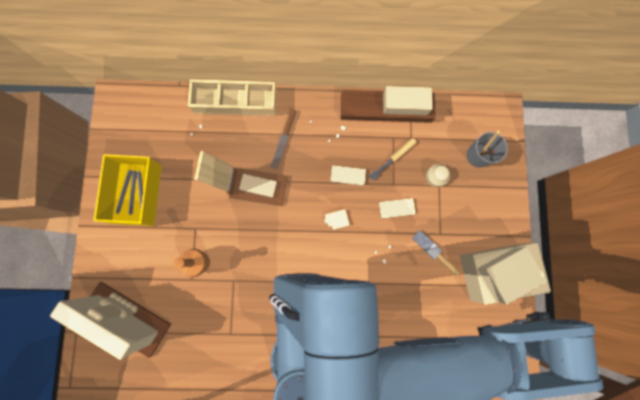

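View pics/side0.png

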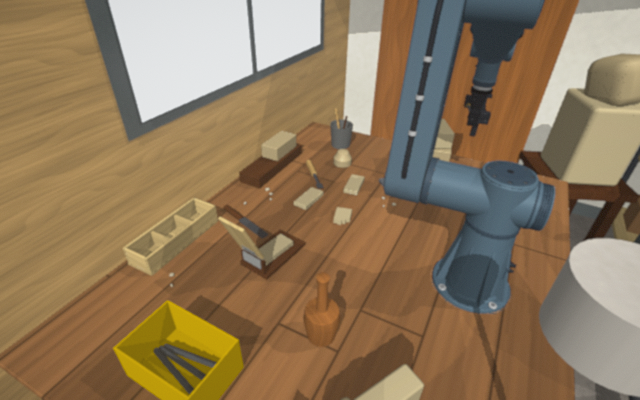

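The top view shows the two loose tablets at (348,175) and (397,208), and the offcut at (337,218). The board with the base tablet is at (257,184), with the cover raised at (213,170). The side view shows the tablets at (308,198) and (354,185), the offcut at (342,215) and the base at (275,247).

```bash
cat >> h.py <<'E'
def stone(im,smin=18,smax=110,vmin=165):
    h=cv2.cvtColor(im,cv2.COLOR_BGR2HSV)
    return cv2.morphologyEx(cv2.inRange(h,(10,smin,vmin),(40,smax,255)),cv2.MORPH_OPEN,np.ones((3,3)))
def rect_at(m,uv,r=None):
    cs,_=cv2.findContours(m,cv2.RETR_EXTERNAL,cv2.CHAIN_APPROX_NONE)
    cs=[c for c in cs if cv2.contourArea(c)>60]
    c=min(cs,key=lambda c:abs(cv2.pointPolygonTest(c,tuple(map(float,uv)),True)) if cv2.pointPolygonTest(c,tuple(map(float,uv)),False)<0 else 0)
    return c
def fit(i,c,z):
    P=np.array([onz(i,p,z)[:2] for p in c.reshape(-1,2)],np.float32)
    (x,y),(w,h),a=cv2.minAreaRect(P)
    if w>h: w,h=h,w; a+=90   # w short; long side direction = a+90
    yaw=(a+90+90)%180-90
    return np.round([x,y,w,h,yaw],1)
E
python3 - <<'E'
from h import *
i=camera_info('top');im=cv2.imread('pics/top0.png')
j=camera_info('side');jm=cv2.imread('pics/side0.png')
for n,uv,uv2,z in [('A',(348,175),(308,198),18),('B',(397,208),(354,185),18),('off',(337,218),(342,215),18),('base',(257,184),(275,247),34)]:
    print(n,[int(x) for x in im[uv[1],uv[0]]],[int(x) for x in cv2.cvtColor(im[uv[1]:uv[1]+1,uv[0]:uv[0]+1],cv2.COLOR_BGR2HSV)[0,0]])
    c=rect_at(stone(im),uv); print(cv2.contourArea(c),'long dir deg',fit(i,c,z), 'tri',np.round(np.r_[tri(i,uv,j,uv2)],0) if 0 else np.round(tri(i,uv,j,uv2)[0]),tri(i,uv,j,uv2)[1])
w=camera_info('wrist'); s=readout.read_state()
R=np.array(w['R']);c=-R.T@np.array(w['t']).ravel()
q=s['ee_rot'];T=Rn.from_quat(np.r_[q[1:],q[0]]).as_matrix()
print('cam in tool',T.T@(c-s['tool_pos']),'\n',(R@T).round(3),'\nT',T.round(3))
E
```

```text
A [195, 230, 240] [23, 48, 240]
578.5 long dir deg [ 628.1 -140.2   65.8  126.1   84.8] tri [ 631. -141.    8.] 2.2649526411462495
B [195, 231, 241] [23, 49, 241]
591.5 long dir deg [ 514.3 -315.1   63.8  128.6  -82. ] tri [ 515. -319.    4.] 0.39907577083267404
off [215, 241, 245] [26, 31, 245]
359.5 long dir deg [ 466.6 -100.7   63.    85.3  -74.5] tri [ 472. -105.   10.] 3.152797343382962
base [138, 172, 195] [18, 75, 195]
522.0 long dir deg [578.3 175.9  61.7 120.2  78.6] tri [579. 177.  34.] 8.436433414493338
cam in tool [  81.37703065    0.12963584 -129.4767404 ] 
 [[-0.     1.     0.   ]
 [-0.95  -0.    -0.311]
 [-0.311 -0.     0.95 ]] 
T [[ 0.966  0.26  -0.   ]
 [ 0.26  -0.966  0.001]
 [ 0.    -0.001 -1.   ]]
```

View pics/wrist0.png

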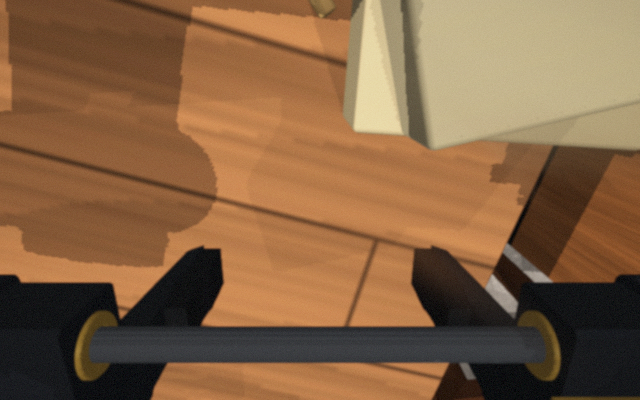

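The wrist view shows only bench and a box near the arm. The fingers cover its rows from about 250 down. Next I'll write a move planner and fly to B.

```bash
cat >> h.py <<'E'
def pose():
    s=readout.read_state(); q=s['ee_rot']; T=Rn.from_quat(np.r_[q[1:],q[0]]).as_matrix()
    return s['tool_pos'],T,np.degrees(np.arctan2(T[1,0],T[0,0])),s
def down(h):
    h=np.radians(h);c,s=np.cos(h),np.sin(h); return np.array([[c,s,0],[s,-c,0],[0,0,-1.]])
def plan(x,y,z,head,n,jaw,start=None,dirn=0):
    """n rows from the measured (or given) pose to TCP x,y,z, tool x heading (deg); dirn +-1 forces the turn's sense"""
    p,T,h0,s=pose() if start is None else (np.array(start[:3]),down(start[3]),start[3],None)
    dh=(head-h0+180)%360-180
    if dirn and dh*dirn<0: dh+=360*dirn
    T1=down(h0); tilt=Rn.from_matrix(T.T@T1).as_rotvec()
    p=p.copy();g=np.array([x,y,z],float);h=h0
    for k in range(n):
        d=T1.T@((g-p)/(n-k)) if k or start is not None else T.T@((g-p)/(n-k)); d=np.round(d,1); p=p+T1@d
        rz=round(-np.radians(head_left(h,h0+dh))/(n-k),3); h-=np.degrees(rz); T1=down(h)
        print([jaw,*[float(v) for v in d],*( [float(round(v,3)) for v in tilt[:2]] if k==0 else [0,0]),rz])
    print('end',p.round(1),round(h,1))
    return [*p,h]
def head_left(a,b): return b-a
E
python3 - <<'E'
from h import *
x=np.array([np.cos(np.radians(98)),np.sin(np.radians(98))])
t=np.array([514.3,-315.1])-45*x
plan(*t,180,98,8,88)
E
```

```text
[88, 51.1, -11.5, 9.4, -0.001, -0.0, np.float64(-0.181)]
[88, 52.4, -2.1, 9.4, 0, 0, np.float64(-0.181)]
[88, 51.9, 7.4, 9.4, 0, 0, np.float64(-0.181)]
[88, 49.7, 16.6, 9.4, 0, 0, np.float64(-0.181)]
[88, 46.0, 25.2, 9.4, 0, 0, np.float64(-0.181)]
[88, 40.7, 33.1, 9.3, 0, 0, np.float64(-0.181)]
[88, 34.0, 39.9, 9.4, 0, 0, np.float64(-0.181)]
[88, 26.3, 45.4, 9.3, 0, 0, np.float64(-0.181)]
end [ 520.6 -359.6  180. ] 98.0
```

Emit:
move_arm --steps '[88,51,-11.5,9.4,0,0,-0.181,88,52.4,-2,9.4,0,0,-0.181,88,52,7.4,9.4,0,0,-0.181,88,49.7,16.6,9.4,0,0,-0.181,88,46,25,9.4,0,0,-0.181,88,40.7,33,9.4,0,0,-0.181,88,34,40,9.4,0,0,-0.181,88,26.3,45.4,9.4,0,0,-0.181]'

```text
time: 1.15
tool_pos: [521.8, -358.9, 179.9]
ee_rot: [-0.0, 0.654, 0.757, -0.0]
contact_force: [0.5, -0.6, 0.5]
width: 87.9
finger_force: 0.0
```

```bash
sed -i 's/rz=round(\(.*\),3); h/rz=float(round(\1,3)); h/' h.py; cat > look.py <<'E'
import sys
from h import *
n=sys.argv[1]; p,T,h,s=pose(); i=camera_info('wrist'); im=snapshot('wrist'); cv2.imwrite(f'pics/{n}.png',im)
np.save(f'pics/{n}.npy',i,allow_pickle=True)
print('t',s['time'],'pose',p.round(1),round(h,2))
E
python3 look.py w1; python3 -c "
from h import *
i=np.load('pics/w1.npy',allow_pickle=True).item();im=cv2.imread('pics/w1.png')
print(proj(i,[514,-315,18]));c=rect_at(stone(im),proj(i,[514,-315,18]));print(cv2.contourArea(c),fit(i,c,18))"
```

```text
t 1.15 pose [ 521.8 -358.9  179.9] 98.36
[314.88841445 128.88903296]
10206.5 [ 516.1 -314.9   56.4  120.4  -82.2]
```

View pics/w1.png

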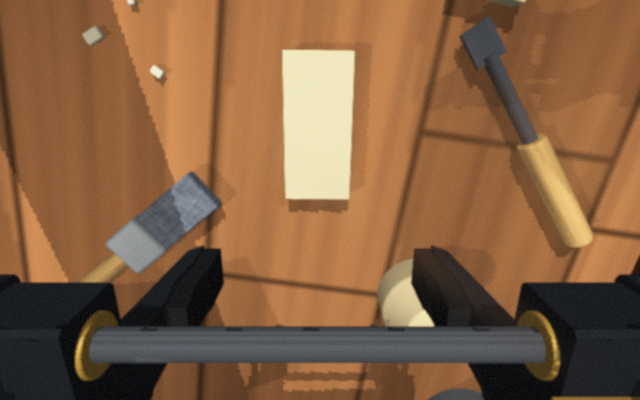

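B is clear in the wrist view: the tablet spans (283..355, 50..199), with nothing near the fingers. I'll move lower for a second view.

```bash
python3 -c "
from h import *
x=np.array([np.cos(np.radians(97.8)),np.sin(np.radians(97.8))])
t=np.array([516.1,-314.9])-40*x
plan(*t,120,97.8,3,88)"
```

```text
[88, 0.3, -1.5, 19.5, 0.002, -0.003, 0.007]
[88, 0.3, -1.4, 19.5, 0, 0, 0.007]
[88, 0.3, -1.4, 19.5, 0, 0, 0.006]
end [ 521.5 -354.5  120. ] 97.8
```

Emit:
move_arm --steps '[88,0.3,-1.5,19.5,0,0,0.007,88,0.3,-1.5,19.5,0,0,0.007,88,0.3,-1.5,19.5,0,0,0.006,88,0,0,0,0,0,0]'

```text
time: 1.7
tool_pos: [513.7, -359.3, 119.3]
ee_rot: [-0.002, 0.664, 0.747, 0.0]
contact_force: [0.5, 1.2, -0.9]
width: 87.8
finger_force: 0.0
```

```bash
python3 look.py w2; cat > two.py <<'E'
# corners of one rectangle in two wrist views -> triangulated corners
import sys
from h import *
def corners(i,c,z):
    P=np.array([onz(i,p,z)[:2] for p in c.reshape(-1,2)],np.float32)
    b=cv2.boxPoints(cv2.minAreaRect(P)); b=b[np.argsort(np.arctan2(*(b-b.mean(0)).T))]
    return b
def two(n1,n2,xy,z):
    ii=[np.load(f'pics/{n}.npy',allow_pickle=True).item() for n in (n1,n2)]
    bs=[]
    for n,i in zip((n1,n2),ii):
        c=rect_at(stone(cv2.imread(f'pics/{n}.png')),proj(i,[*xy,z])); print(n,fit(i,c,z)); bs.append(corners(i,c,z))
    for a in bs[0]:
        b=min(bs[1],key=lambda q:np.linalg.norm(a-q))
        X,e=tri(ii[0],proj(ii[0],[*a,z]),ii[1],proj(ii[1],[*b,z])); print(X.round(1),round(e,1))
if __name__=='__main__': two(sys.argv[1],sys.argv[2],[float(sys.argv[3]),float(sys.argv[4])],float(sys.argv[5]))
E
python3 two.py w1 w2 516 -315 18
python3 -c "
from h import *
plan(516.1,-314.9,20,97.8,5,88)"
```

```text
t 1.7 pose [ 513.7 -359.3  119.3] 96.75
w1 [ 516.1 -314.9   56.4  120.4  -82.2]
w2 [ 516.1 -314.8   56.2  120.   -82.1]
[ 496.3 -379.2   15.3] 0.1
[ 479.1 -258.5    9.9] 0.0
[ 536.1 -251.2   15.2] 0.1
[ 552.6 -371.4   15.5] 0.1
[88, 8.9, 1.4, 20.2, -0.001, -0.002, -0.004]
[88, 8.9, 1.4, 20.1, 0, 0, -0.003]
[88, 8.9, 1.4, 20.2, 0, 0, -0.004]
[88, 8.9, 1.4, 20.1, 0, 0, -0.003]
[88, 8.8, 1.4, 20.2, 0, 0, -0.004]
end [ 516.1 -314.9   20. ] 97.8
```

Emit:
move_arm --steps '[88,11,1.7,20,0,0,-0.005,88,11,1.7,20,0,0,-0.005,88,11,1.7,20,0,0,-0.004,88,11,1.8,14,0,0,-0.004,88,0,0,0,0,0,0,88,0,0,0,0,0,0]'

```text
time: 2.5
tool_pos: [517.8, -316.0, 49.1]
ee_rot: [0.001, 0.657, 0.754, -0.0]
contact_force: [0.7, 0.2, 0.5]
width: 87.9
finger_force: 0.0
```

```bash
python3 -c "
from h import *
p,T,h,s=pose();print(s['time'],p,h)
plan(516.1,-314.9,19.5,97.8,2,88)"
```

```text
2.5 [ 517.81782574 -316.01618074   49.07026701] 97.89962919860902
[88, 0.7, -0.8, 14.8, 0.001, 0.002, 0.001]
[88, 0.6, -0.7, 14.8, 0, 0, 0.001]
end [ 516.2 -314.9   19.5] 97.8
```

Emit:
move_arm --steps '[88,0.7,-0.8,14.5,0,0,0,88,0.7,-0.8,12,0,0,0,88,0,0,0,0,0,0,88,0,0,0,0,0,0]'

```text
time: 3.0
tool_pos: [515.4, -314.0, 21.3]
ee_rot: [-0.0, 0.657, 0.754, 0.0]
contact_force: [0.4, -0.3, 0.8]
width: 87.9
finger_force: 0.0
```

Emit:
move_arm --steps '[88,0,0,1.5,0,0,0,55,0,0,0,0,0,0,50,0,0,0,0,0,0,50,0,0,0,0,0,0,50,0,0,0,0,0,0,50,0,0,0,0,0,0]' --newtons 25

```text
time: 3.75
tool_pos: [515.5, -314.0, 20.1]
ee_rot: [0.0, 0.657, 0.754, 0.0]
contact_force: [-0.0, 0.6, 1.7]
width: 55.7
finger_force: 25.0
```

B is gripped (55.7 mm opening). I'll lift it and look at the board from ahead.

```bash
python3 -c "
from h import *
s=plan(515,-310,70,97.8,2,50)
s=plan(562,85,290,79,8,50,start=s)"
```

```text
[50, 2.0, 0.0, -24.9, 0.0, 0.0, 0.001]
[50, 2.0, 0.1, -25.0, 0, 0, 0.001]
end [ 515. -310.   70.] 97.8
[50, 48.1, 12.5, -27.5, 0.0, 0.0, 0.041]
[50, 48.6, 10.5, -27.5, 0, 0, 0.041]
[50, 49.0, 8.5, -27.5, 0, 0, 0.041]
[50, 49.3, 6.5, -27.5, 0, 0, 0.041]
[50, 49.5, 4.5, -27.5, 0, 0, 0.041]
[50, 49.7, 2.5, -27.5, 0, 0, 0.041]
[50, 49.7, 0.4, -27.5, 0, 0, 0.041]
[50, 49.8, -1.6, -27.5, 0, 0, 0.041]
end [562.  85. 290.] 79.0
```

Emit:
move_arm --steps '[50,1,0,-10,0,0,0,50,2,0,-20,0,0,0,50,2,0,-20,0,0,0,50,30,12.5,-28,0,0,0.041,50,49,10.5,-28,0,0,0.041,50,49,8.5,-28,0,0,0.041,50,49,6.5,-28,0,0,0.041,50,49.5,4.5,-28,0,0,0.041]'

```text
time: 4.75
tool_pos: [546.0, -78.3, 212.7]
ee_rot: [0.001, 0.731, 0.682, 0.0]
contact_force: [0.8, 0.0, -2.5]
width: 55.8
finger_force: 25.0
```

Emit:
move_arm --steps '[50,50,2.5,-28,0,0,0.041,50,50,0.4,-28,0,0,0.041,50,45,-1.6,-28,0,0,0.041,50,25,0,0,0,0,0.041,50,0,0,0,0,0,0,50,0,0,0,0,0,0]'

```text
time: 5.5
tool_pos: [567.0, 88.3, 294.4]
ee_rot: [0.0, 0.784, 0.621, -0.0]
contact_force: [-1.5, -0.9, -3.2]
width: 55.5
finger_force: 25.0
```

```bash
python3 look.py w3; python3 -c "
from h import *
i=np.load('pics/w3.npy',allow_pickle=True).item();im=cv2.imread('pics/w3.png')
uv=proj(i,[578,176,34]);print(uv);c=rect_at(stone(im),uv);print(cv2.contourArea(c),fit(i,c,34))"
```

```text
t 5.5 pose [567.   88.3 294.4] 76.8
[307.65017287  74.81712907]
6122.0 [581.1 177.7  54.8 117.8  78.5]
```

View pics/w3.png

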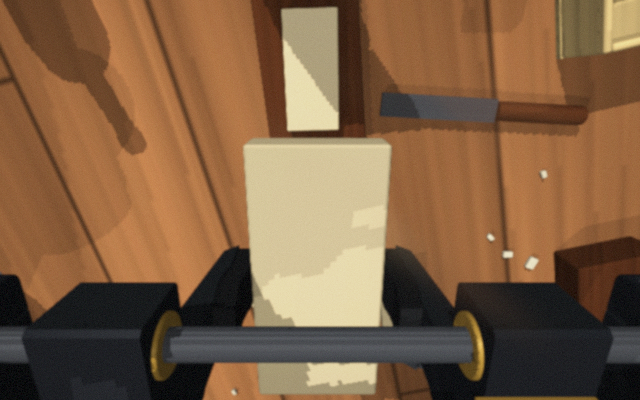

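The wrist view shows the base at (282..339, 8..130) and the held tablet at (245..390, 140..392). The cover is out of view. I'll measure the base height and cover from the side and top crops, and the held tablet's offset.

```bash
python3 - <<'E'
from h import *
j=camera_info('side');jm=snapshot('side');cv2.imwrite('pics/side1.png',jm)
k=camera_info('top');km=cv2.imread('pics/top0.png')
i=np.load('pics/w3.npy',allow_pickle=True).item();im=cv2.imread('pics/w3.png')
p,T,h,s=pose(); p=np.array([567,88.3,294.4])
# held tablet: width profile rows
g=cv2.inRange(cv2.cvtColor(im,cv2.COLOR_BGR2HSV),(12,18,90),(40,120,255))
zt=p[2]-2
def tool(uv): return T.T@(onz(i,uv,zt)-p)
for r in (165,200,230): 
    u=np.where(g[r,200:440])[0]+200; print(r,u.min(),u.max(),tool((u.min(),r)).round(1),tool((u.max()+1,r)).round(1))
col=cv2.cvtColor(im,cv2.COLOR_BGR2GRAY)[135:165,300].astype(int);print('front',col)
col=cv2.cvtColor(im,cv2.COLOR_BGR2GRAY)[380:400,300].astype(int);print('rear',col, [tool((318,r)).round(1)[0] for r in (150,152,390,393)])
# base height from side
c=rect_at(stone(jm,vmin=120),(275,247));u2=cv2.minAreaRect(c);print('side',u2,cv2.contourArea(c))
for z in (26,34,42): print(z,proj(j,onz(i,proj(i,[581.1,177.7,34]),z)))
a=cv2.resize(jm[190:290,205:325],None,fx=4,fy=4,interpolation=cv2.INTER_CUBIC);b=cv2.resize(km[130:230,180:290],None,fx=4,fy=4,interpolation=cv2.INTER_CUBIC)[:,:320]
b=cv2.resize(km[140:240,190:290],None,fx=3.2,fy=4)
cv2.imwrite('pics/crop1.png',np.hstack([a,b]))
E
```

```text
165 244 390 [ 51.  -27.4   2. ] [51.1 28.4  2. ]
200 246 388 [ 37.  -27.5   2. ] [37.1 28.5  2. ]
230 248 386 [ 24.3 -27.4   2. ] [24.4 28.6  2. ]
front [ 44  55  88 126 148 159 156 161 165 182 204 207 205 203 199 195 198 200
 199 198 199 198 197 198 198 193 195 197 198 197]
rear [149 151 150 148 151 149 150 143 148 149 148 152 151 138 130 120 119 122
 120 121] [np.float64(56.8), np.float64(56.0), np.float64(-58.2), np.float64(-60.0)]
side ((253.08717346191406, 242.4232635498047), (76.52581024169922, 31.17717933654785), 14.931418418884277) 958.5
26 [273.18479485 248.68123705]
34 [273.05876557 246.76684583]
42 [272.93177983 244.83792602]
```

View pics/crop1.png

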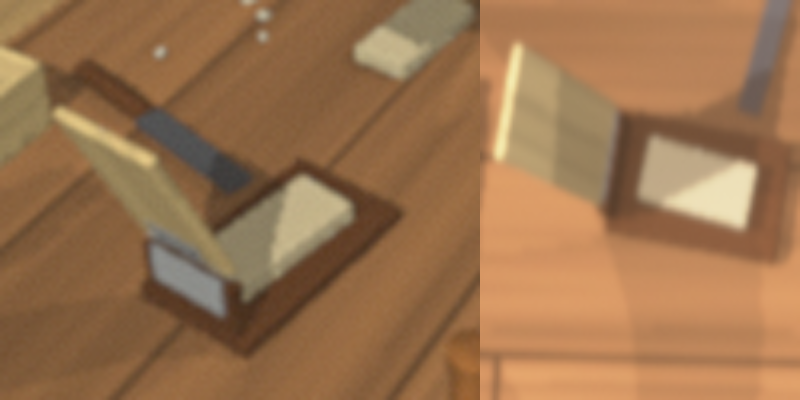

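The side crop shows the cover's free edge from (58,110) to (155,160), and the top crop shows it from (515,45) to (500,155). The cover leans well outward. I'll triangulate it.

```bash
python3 - <<'E'
from h import *
j=camera_info('side');k=camera_info('top')
a,ea=tri(k,(201,151.2),j,(219.5,217.5));b,eb=tri(k,(196.2,178.8),j,(243.7,230))
m=(a+b)/2;print(a.round(),b.round(),m.round(),ea,eb,np.linalg.norm(a-b))
by=np.array([np.cos(np.radians(78.5)),np.sin(np.radians(78.5))])
d=m[:2]-np.array([581.1,177.7]);al=d@by;print('along',al,'ang',np.arctan2(m[2]-76.5,-(al-88)),'lat',d@[by[1],-by[0]],'len',np.hypot(m[2]-76.5,al-88))
# board outline in w3/top for board yaw: dark brown
w=np.load('pics/w3.npy',allow_pickle=True).item();im=cv2.imread('pics/w3.png')
for r in (40,100): print([(u,[int(v) for v in im[r,u]]) for u in range(255,375,5)])
x=np.array([np.cos(np.radians(-101.5)),np.sin(np.radians(-101.5))]);y=np.array([x[1],-x[0]])
t=np.array([581.1,177.7])+.8*x-.3*y; print('TCP place',t)
plan(*t,150,-101.5,18,50,dirn=1)
E
```

```text
[642. 322. 228.] [557. 331. 226.] [599. 326. 227.] 0.6592448396543015 0.9162740893439453 85.29829008022898
along 149.32505754776096 ang 1.9568742241373922 lat -11.662803952974713 len 162.85690886317997
[(255, [56, 94, 144]), (260, [35, 58, 101]), (265, [28, 52, 93]), (270, [31, 51, 95]), (275, [31, 59, 103]), (280, [26, 51, 88]), (285, [140, 181, 194]), (290, [129, 163, 176]), (295, [123, 156, 170]), (300, [124, 158, 174]), (305, [123, 158, 174]), (310, [120, 155, 170]), (315, [124, 161, 174]), (320, [123, 157, 174]), (325, [122, 155, 170]), (330, [125, 158, 172]), (335, [124, 157, 171]), (340, [17, 30, 53]), (345, [16, 34, 58]), (350, [17, 36, 63]), (355, [23, 34, 63]), (360, [30, 49, 74]), (365, [34, 57, 88]), (370, [53, 88, 133])]
[(255, [69, 112, 167]), (260, [68, 112, 169]), (265, [34, 63, 109]), (270, [33, 57, 98]), (275, [33, 56, 99]), (280, [33, 57, 102]), (285, [81, 113, 141]), (290, [179, 224, 234]), (295, [177, 221, 233]), (300, [178, 221, 233]), (305, [177, 222, 232]), (310, [176, 220, 230]), (315, [173, 218, 230]), (320, [178, 222, 233]), (325, [171, 215, 229]), (330, [1
[... 180 characters left out ...]
 95])]
TCP place [581.23448306 176.85624986]
[50, 5.0, -0.4, 8.0, -0.0, 0.0, -0.176]
[50, 5.0, 0.5, 8.0, 0, 0, -0.176]
[50, 4.8, 1.4, 8.0, 0, 0, -0.176]
[50, 4.5, 2.2, 8.0, 0, 0, -0.176]
[50, 4.1, 3.0, 8.0, 0, 0, -0.176]
[50, 3.5, 3.6, 8.0, 0, 0, -0.176]
[50, 2.8, 4.2, 8.0, 0, 0, -0.176]
[50, 2.0, 4.6, 8.0, 0, 0, -0.176]
[50, 1.2, 4.9, 8.0, 0, 0, -0.176]
[50, 0.3, 5.0, 8.0, 0, 0, -0.177]
[50, -0.6, 5.0, 8.0, 0, 0, -0.176]
[50, -1.4, 4.8, 8.0, 0, 0, -0.177]
[50, -2.3, 4.4, 8.0, 0, 0, -0.176]
[50, -3.0, 4.0, 8.0, 0, 0, -0.177]
[50, -3.7, 3.4, 8.0, 0, 0, -0.176]
[50, -4.2, 2.7, 8.0, 0, 0, -0.177]
[50, -4.6, 1.9, 8.0, 0, 0, -0.176]
[50, -4.8, 1.2, 8.0, 0, 0, -0.177]
end [581.2 176.8 150. ] 258.5
```

The cover is at about 1.96 rad (length 162.9 mm, which matches), so it leans clear of the wrist. I can place without the half turn. I'll refine the base fit with a lower brightness threshold, because part of it is in shadow.

```bash
python3 - <<'E'
from h import *
i=np.load('pics/w3.npy',allow_pickle=True).item();im=cv2.imread('pics/w3.png')
for v in (100,115,130,145):
    m=stone(im,15,130,v); m[136:]=0
    c=rect_at(m,proj(i,[581,177.7,34]))
    # subpixel: shift contour pixel centres; minAreaRect of pixel centres lacks 1px
    print(v,fit(i,c,34))
x=np.array([np.cos(np.radians(78.5)),np.sin(np.radians(78.5))]);y=np.array([x[1],-x[0]])
plan(581.0,178.5,110,78.5,6,50)
E
```

```text
100 [581.5 177.9  57.3 120.6  78.3]
115 [581.4 177.9  57.1 120.2  78.3]
130 [581.6 177.9  56.3 119.9  78.3]
145 [581.6 177.8  56.1 118.9  78.3]
[50, 15.3, -1.2, 30.7, -0.0, 0.0, -0.005]
[50, 15.3, -1.1, 30.7, 0, 0, -0.005]
[50, 15.2, -1.1, 30.7, 0, 0, -0.005]
[50, 15.3, -1.0, 30.6, 0, 0, -0.005]
[50, 15.3, -0.9, 30.7, 0, 0, -0.006]
[50, 15.2, -0.9, 30.6, 0, 0, -0.005]
end [580.9 178.5 110. ] 78.5
```

Emit:
move_arm --steps '[50,15.3,-0.8,30.7,0,0,-0.005,50,15.3,-0.8,30.7,0,0,-0.005,50,15.3,-0.8,30.7,0,0,-0.005,50,15.3,-0.8,30.7,0,0,-0.005,50,15.3,-0.8,30.7,0,0,-0.004,50,15.3,-0.8,30.7,0,0,-0.004,50,0,0,0,0,0,0,50,0,0,0,0,0,0]'

```text
time: 6.6
tool_pos: [583.3, 178.4, 110.8]
ee_rot: [0.0, 0.775, 0.632, 0.0]
contact_force: [-0.1, -0.4, -2.4]
width: 55.7
finger_force: 25.0
```

```bash
python3 -c "
from h import *
p,T,h,s=pose();print(p,h)
plan(581.4,178.7,58,78.3,3,50)"
```

```text
[583.33306747 178.44548355 110.75316301] 78.32384682203693
[50, -0.0, -0.7, 17.6, 0.001, -0.0, 0.0]
[50, -0.1, -0.6, 17.6, 0, 0, 0.0]
[50, -0.0, -0.6, 17.6, 0, 0, 0.0]
end [581.5 178.7  58. ] 78.3
```

Emit:
move_arm --steps '[50,0,-0.6,17,0,0,0,50,0,-0.6,17,0,0,0,50,0,-0.5,14,0,0,0,50,0,0,2,0,0,0,50,0,0,0,0,0,0,50,0,0,0,0,0,0,50,0,0,0,0,0,0]'

```text
time: 7.48
tool_pos: [581.4, 179.8, 60.4]
ee_rot: [0.0, 0.775, 0.632, 0.0]
contact_force: [0.2, -0.3, -4.0]
width: 55.8
finger_force: 25.0
```

```bash
python3 -c "
from h import *
for k in range(3):
  p,T,h,s=pose();print(p.round(2),round(h,2),s['dq'].round(3),s['contact_force'].round(1));snapshot('top')"
```

```text
[581.44 179.82  60.43] 78.38 [ 0.001  0.003  0.002  0.    -0.002 -0.   ] [ 0.2 -0.3 -4. ]
[581.35 179.77  60.35] 78.37 [-0.001  0.001  0.001 -0.    -0.    -0.003] [-0.4  0.3 -3.1]
[581.27 179.76  60.26] 78.37 [ 0.001  0.002  0.001 -0.001  0.     0.   ] [ 0.4 -0.4 -4.3]
```

Emit:
move_arm --steps '[50,-0.6,0,2,0,0,0,50,-0.5,0,2,0,0,0,50,0,0,1,0,0,0,50,0,0,0,0,0,0,50,0,0,0,0,0,0]'

```text
time: 8.25
tool_pos: [580.8, 178.6, 54.8]
ee_rot: [0.0, 0.775, 0.632, 0.0]
contact_force: [-0.7, 0.6, -2.9]
width: 56.0
finger_force: 25.0
```

Emit:
move_arm --steps '[50,0,0.5,0.3,0,0,0,50,0,0,0.4,0,0,0,50,0,0,0,0,0,0,50,0,0,0,0,0,0]'

```text
time: 8.75
tool_pos: [581.2, 178.5, 54.1]
ee_rot: [0.0, 0.775, 0.632, 0.0]
contact_force: [-0.0, -0.8, -3.5]
width: 55.8
finger_force: 25.0
```

Emit:
move_arm --steps '[50,0,0,0.4,0,0,0,50,0,0,0.3,0,0,0,50,0,0,0,0,0,0]'

```text
time: 9.12
tool_pos: [581.3, 178.5, 54.1]
ee_rot: [0.0, 0.775, 0.632, -0.0]
contact_force: [-4.1, -0.3, 4.9]
width: 55.6
finger_force: 25.0
```

Contact is felt (about 8 N change). I'll release, rise and back off to look.

Emit:
move_arm --steps '[60,0,0,-0.3,0,0,0,75,0,0,0,0,0,0,88,0,0,0,0,0,0,88,0,0,0,0,0,0,88,0,0,-15,0,0,0,88,-5,0,-35,0,0,0,88,-20,0,-50,0,0,0,88,-20,0,-40,0,0,0]'

```text
time: 10.12
tool_pos: [572.6, 134.2, 196.9]
ee_rot: [0.001, 0.775, 0.632, 0.001]
contact_force: [0.6, -0.6, -0.6]
width: 87.8
finger_force: 0.0
```

Emit:
move_arm --steps '[88,0,0,0,0,0,0,88,0,0,0,0,0,0]'

```text
time: 10.38
tool_pos: [572.0, 134.6, 193.9]
ee_rot: [0.0, 0.775, 0.632, 0.0]
contact_force: [0.8, -0.4, -0.0]
width: 88.1
finger_force: 0.0
```

```bash
python3 look.py w4; python3 - <<'E'
from h import *
i=np.load('pics/w4.npy',allow_pickle=True).item();im=cv2.imread('pics/w4.png')
for v in (100,115,130,145):
    c=rect_at(stone(im,15,130,v),proj(i,[581,177.7,52])); print(v,fit(i,c,52),cv2.boundingRect(c))
E
```

```text
t 10.375 pose [572.  134.6 193.9] 78.35
100 [581.4 177.2  57.7 120.4  78.4] (278, 48, 79, 161)
115 [581.1 177.3  57.1 120.4  78.4] (278, 48, 79, 161)
130 [581.1 177.4  57.  118.9  78.4] (278, 49, 79, 159)
145 [581.  177.4  56.9 118.9  78.4] (279, 49, 77, 159)
```

View pics/w4.png

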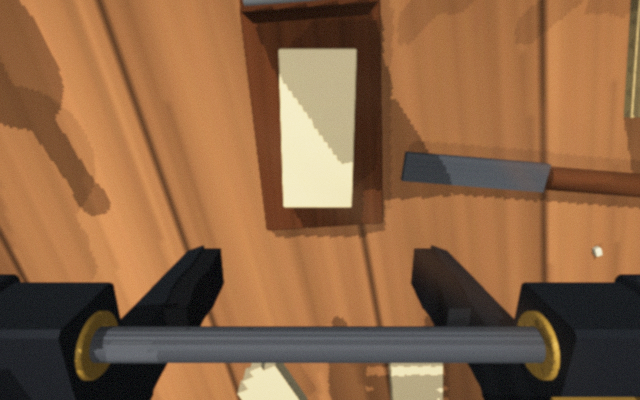

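B sits flush on the base: its centre agrees within 0.7 mm and its yaw within 0.1°. The view shows the pile at (278..357, 48..208). Next is A.

```bash
python3 -c "
from h import *
plan(624,-185,180,84.8,6,88)"
```

```text
[88, -50.4, 19.3, 2.1, -0.002, 0.0, -0.019]
[88, -50.8, 18.4, 2.2, 0, 0, -0.019]
[88, -51.1, 17.4, 2.2, 0, 0, -0.019]
[88, -51.5, 16.4, 2.1, 0, 0, -0.018]
[88, -51.7, 15.5, 2.2, 0, 0, -0.019]
[88, -52.0, 14.4, 2.1, 0, 0, -0.018]
end [ 624. -185.  180.] 84.8
```

Emit:
move_arm --steps '[88,-50,19.3,2,0,0,-0.019,88,-51,18.4,2,0,0,-0.019,88,-51,17.4,2,0,0,-0.019,88,-51.5,16.4,2,0,0,-0.018,88,-52,15.5,2,0,0,-0.019,88,-52,14.4,2,0,0,-0.018,88,0,0,0,0,0,0,88,0,0,0,0,0,0]'

```text
time: 11.42
tool_pos: [623.9, -184.2, 179.9]
ee_rot: [-0.002, 0.739, 0.674, -0.0]
contact_force: [0.2, -0.0, -0.0]
width: 88.0
finger_force: 0.0
```

```bash
python3 look.py w5; python3 - <<'E'
from h import *
i=np.load('pics/w5.npy',allow_pickle=True).item();im=cv2.imread('pics/w5.png')
for v in (100,130,165):
    c=rect_at(stone(im,15,130,v),proj(i,[628,-140,18])); r=fit(i,c,18); print(v,r,cv2.boundingRect(c))
plan(*r[:2],50,r[4],5,88)
E
```

```text
t 11.425 pose [ 623.9 -184.2  179.9] 84.77
100 [ 630.7 -140.1   57.9  121.3   84.9] (283, 49, 75, 152)
130 [ 630.4 -139.7   57.1  120.4   84.9] (283, 49, 75, 151)
165 [ 630.2 -139.7   56.7  120.3   84.8] (284, 49, 74, 151)
[88, 8.8, 0.5, 26.1, -0.002, -0.001, 0.0]
[88, 8.9, 0.4, 26.1, 0, 0, 0.0]
[88, 8.9, 0.4, 26.0, 0, 0, 0.0]
[88, 8.8, 0.4, 26.1, 0, 0, 0.0]
[88, 8.9, 0.4, 26.0, 0, 0, 0.001]
end [ 630.2 -139.7   50. ] 84.8
```

View pics/w5.png

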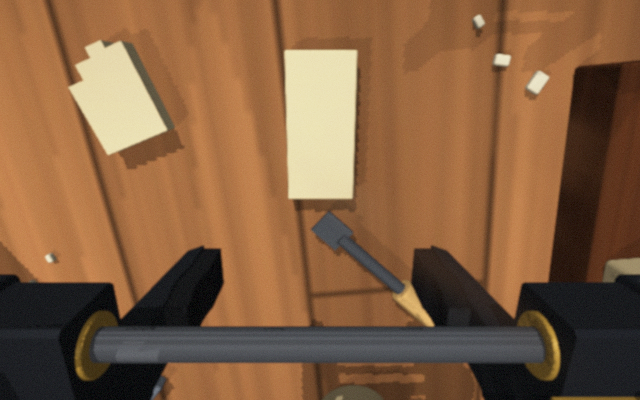

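A spans (284..357, 49..200). The chisel lies near its lower end, and the offcut is well to the left. I'll move down halfway for a second view.

Emit:
move_arm --steps '[88,2,0.7,25,0,0,0,88,2,0.7,25,0,0,0,88,2,0.7,10,0,0,0,88,0,0,0,0,0,0,88,0,0,0,0,0,0]'

```text
time: 12.1
tool_pos: [628.0, -179.3, 122.9]
ee_rot: [0.001, 0.738, 0.674, 0.0]
contact_force: [0.3, -0.2, -0.9]
width: 87.9
finger_force: 0.0
```

```bash
python3 look.py w6; python3 two.py w5 w6 630 -140 18; python3 -c "
from h import *
plan(630.2,-139.7,20,84.8,5,88)"
```

```text
t 12.1 pose [ 628.  -179.3  122.9] 84.83
w5 [ 630.6 -139.2   56.1  119.4   84.8]
w6 [ 630.6 -139.7   56.   119.7   84.8]
[ 597.9 -194.8   22.6] 0.3
[608.2 -77.5  18.7] 0.4
[663.1 -83.   24.9] 0.3
[ 652.7 -199.6   23.1] 0.0
[88, 8.0, -0.3, 20.6, 0.002, 0.001, 0.0]
[88, 8.0, -0.3, 20.6, 0, 0, 0.0]
[88, 8.0, -0.3, 20.6, 0, 0, 0.0]
[88, 7.9, -0.3, 20.6, 0, 0, 0.0]
[88, 8.0, -0.3, 20.7, 0, 0, 0.0]
end [ 630.2 -139.7   20. ] 84.8
```

Emit:
move_arm --steps '[88,13,0,20,0,0,0,88,13,0,20,0,0,0,88,13.5,0,20,0,0,0,88,0,0,20,0,0,0,88,0,0,17,0,0,0,88,0,0,4,0,0,0,88,0,0,0,0,0,0,88,0,0,0,0,0,0]'

```text
time: 13.15
tool_pos: [631.6, -140.7, 21.6]
ee_rot: [0.001, 0.739, 0.674, 0.0]
contact_force: [1.0, -0.6, -0.0]
width: 87.9
finger_force: 0.0
```

Emit:
move_arm --steps '[88,0.8,-1,1.3,0,0,0,56,0,0,0,0,0,0,50,0,0,0,0,0,0,50,0,0,0,0,0,0,50,0,0,0,0,0,0,50,0,0,0,0,0,0]' --newtons 25

```text
time: 13.9
tool_pos: [630.0, -139.2, 19.5]
ee_rot: [0.0, 0.739, 0.674, 0.0]
contact_force: [0.4, 0.0, 0.5]
width: 56.1
finger_force: 25.0
```

```bash
python3 -c "
from h import *
p,T,h,s=pose();print(p,h,s['width'])
s=plan(p[0],p[1],70,84.8,3,50)
plan(581.4,178.7,125,78.4,7,50,start=s)"
```

```text
[ 630.04918301 -139.20857974   19.49256471] 84.78802026229916 56.12315860196765
[50, -0.0, 0.0, -16.8, 0.0, 0.0, -0.0]
[50, 0.0, 0.0, -16.9, 0, 0, -0.0]
[50, 0.0, 0.0, -16.8, 0, 0, -0.0]
end [ 630.  -139.2   70. ] 84.8
[50, 44.6, -11.0, -7.9, 0.0, 0.0, 0.016]
[50, 44.4, -11.8, -7.9, 0, 0, 0.016]
[50, 44.2, -12.5, -7.8, 0, 0, 0.016]
[50, 44.0, -13.2, -7.9, 0, 0, 0.016]
[50, 43.8, -13.9, -7.8, 0, 0, 0.016]
[50, 43.6, -14.5, -7.9, 0, 0, 0.016]
[50, 43.3, -15.3, -7.8, 0, 0, 0.015]
end [581.4 178.7 125. ] 78.4
```

Emit:
move_arm --steps '[50,0,0,-10,0,0,0,50,0,0,-20,0,0,0,50,0,0,-25,0,0,0,50,35,-8,-15,0,0,0.014,50,45,-12,-15,0,0,0.016,50,45,-12,-15,0,0,0.016,50,45,-13,-6,0,0,0.016,50,45,-14,0,0,0,0.016]'

```text
time: 14.9
tool_pos: [598.4, 82.8, 128.0]
ee_rot: [0.001, 0.764, 0.645, 0.001]
contact_force: [0.0, -0.1, -1.8]
width: 55.6
finger_force: 25.0
```

```bash
python3 -c "
from h import *
p,T,h,s=pose();print(p,h,s['width'])
plan(581.4,178,110,78.4,4,50)"
```

```text
[598.39776525  82.82513371 128.0218154 ] 80.27583413246255 55.584809672903084
[50, 22.7, -8.2, 4.5, 0.003, -0.0, 0.008]
[50, 22.7, -8.4, 4.5, 0, 0, 0.008]
[50, 22.6, -8.6, 4.5, 0, 0, 0.008]
[50, 22.5, -8.7, 4.5, 0, 0, 0.009]
end [581.4 178.  110. ] 78.4
```

Emit:
move_arm --steps '[50,22,-8,4,0,0,0.008,50,22,-8,4,0,0,0.008,50,22,-8,4,0,0,0.008,50,19,-7,4,0,0,0.009,50,0,0,0,0,0,0,50,0,0,0,0,0,0,50,0,0,0,0,0,0]'

```text
time: 15.78
tool_pos: [583.0, 169.8, 110.0]
ee_rot: [0.0, 0.775, 0.632, 0.0]
contact_force: [-0.4, 0.1, -2.7]
width: 56.0
finger_force: 25.0
```

```bash
python3 look.py w7; python3 - <<'E'
from h import *
i=np.load('pics/w7.npy',allow_pickle=True).item();im=cv2.imread('pics/w7.png');p,T,h,s=pose()
zt=p[2]-1.5
g=cv2.inRange(cv2.cvtColor(im,cv2.COLOR_BGR2HSV),(12,18,90),(40,120,255))
for r in (165,200,230):
    u=np.where(g[r,200:440])[0]+200; print([(T.T@(onz(i,(v,r),zt)-p)).round(1)[1] for v in (u.min(),u.max()+1)])
G=cv2.cvtColor(im,cv2.COLOR_BGR2GRAY); print(G[138:152,318].astype(int),G[385:400,318].astype(int))
plan(581.4,178.0,78,78.4,3,50)
E
```

```text
t 15.775 pose [583.  169.8 110. ] 78.38
[np.float64(-27.5), np.float64(28.5)]
[np.float64(-27.6), np.float64(29.0)]
[np.float64(-27.6), np.float64(32.2)]
[112 113 108 108 112 127 137 148 150 149 156 155 154 153] [226 205 184 173 172 174 171 173 164 139 107  89  87  86  85]
[50, 2.6, -1.1, 10.6, 0.001, -0.0, -0.0]
[50, 2.6, -1.0, 10.6, 0, 0, -0.0]
[50, 2.5, -1.1, 10.7, 0, 0, -0.0]
end [581.4 178.   78. ] 78.4
```

Emit:
move_arm --steps '[50,2.7,-1,10.5,0,0,0,50,2.7,-1,10.5,0,0,0,50,2.6,-1,10.5,0,0,0,50,0,0,0,0,0,0,50,0,0,0,0,0,0,50,0,0,0,0,0,0]'

```text
time: 16.58
tool_pos: [581.6, 179.1, 78.4]
ee_rot: [0.0, 0.775, 0.632, 0.0]
contact_force: [0.2, 0.5, -2.0]
width: 55.7
finger_force: 25.0
```

Emit:
move_arm --steps '[50,-0.5,0,2.5,0,0,0,50,-0.4,0,2,0,0,0,50,0,0,1,0,0,0,50,0,0,0,0,0,0,50,0,0,0,0,0,0]'

```text
time: 17.2
tool_pos: [581.0, 178.2, 72.4]
ee_rot: [-0.0, 0.775, 0.632, 0.0]
contact_force: [0.0, -0.5, -1.9]
width: 55.7
finger_force: 25.0
```

Emit:
move_arm --steps '[50,0,0.4,0.4,0,0,0,50,0,0,0.4,0,0,0,50,0,0,0,0,0,0,50,0,0,0,0,0,0]'

```text
time: 17.7
tool_pos: [581.4, 178.1, 71.6]
ee_rot: [-0.0, 0.775, 0.632, 0.0]
contact_force: [0.7, -0.6, -2.2]
width: 55.6
finger_force: 25.0
```

Emit:
move_arm --steps '[50,0,0,0.4,0,0,0,50,0,0,0.3,0,0,0,50,0,0,0,0,0,0]'

```text
time: 18.08
tool_pos: [581.5, 178.1, 71.5]
ee_rot: [0.0, 0.775, 0.632, 0.0]
contact_force: [-3.8, -0.3, 4.6]
width: 55.6
finger_force: 25.0
```

Contact is the same as before, so I'll release, back off and check the pile.

Emit:
move_arm --steps '[60,0,0,-0.3,0,0,0,75,0,0,0,0,0,0,88,0,0,0,0,0,0,88,0,0,0,0,0,0,88,0,0,-15,0,0,0,88,-5,0,-35,0,0,0,88,-20,0,-45,0,0,0,88,-20,0,-40,0,0,0]'

```text
time: 19.08
tool_pos: [572.6, 133.7, 209.0]
ee_rot: [0.001, 0.775, 0.632, 0.001]
contact_force: [0.3, -0.2, 0.7]
width: 87.8
finger_force: 0.0
```

Emit:
move_arm --steps '[88,-30,0,0,0,0,0,88,0,0,0,0,0,0,88,0,0,0,0,0,0]'

```text
time: 19.45
tool_pos: [566.4, 105.0, 206.5]
ee_rot: [-0.0, 0.775, 0.632, 0.0]
contact_force: [-0.4, 0.4, -0.4]
width: 87.7
finger_force: 0.0
```

```bash
python3 look.py w8; python3 - <<'E'
from h import *
i=np.load('pics/w8.npy',allow_pickle=True).item();im=cv2.imread('pics/w8.png')
for v in (100,115,130,145):
    c=rect_at(stone(im,15,130,v),proj(i,[581,177.7,70])); print(v,fit(i,c,70),cv2.boundingRect(c))
s=cv2.imwrite('pics/side2.png',snapshot('side'))
x,y,w,h=cv2.boundingRect(c)
a=im[max(0,y-40):y+h+30,x-60:x+w+60]; a=cv2.resize(a,None,fx=2,fy=2)
b=cv2.resize(cv2.imread('pics/side2.png')[200:290,225:315],None,fx=4,fy=4,interpolation=cv2.INTER_CUBIC)
H=max(a.shape[0],b.shape[0]);f=lambda q:cv2.copyMakeBorder(q,0,H-q.shape[0],0,0,cv2.BORDER_CONSTANT)
o=np.hstack([f(a),f(b)]);print(o.shape);cv2.imwrite('pics/crop2.png',o[:600,:800])
E
```

```text
t 19.45 pose [566.4 105.  206.5] 78.4
100 [581.5 176.7  57.3 119.8  78.4] (275, 0, 84, 175)
115 [581.4 177.1  57.  119.   78.4] (275, 0, 84, 174)
130 [581.4 177.1  56.9 119.   78.4] (276, 0, 83, 174)
145 [581.3 177.1  56.7 119.   78.4] (276, 0, 82, 174)
(408, 764, 3)
```

View pics/crop2.png

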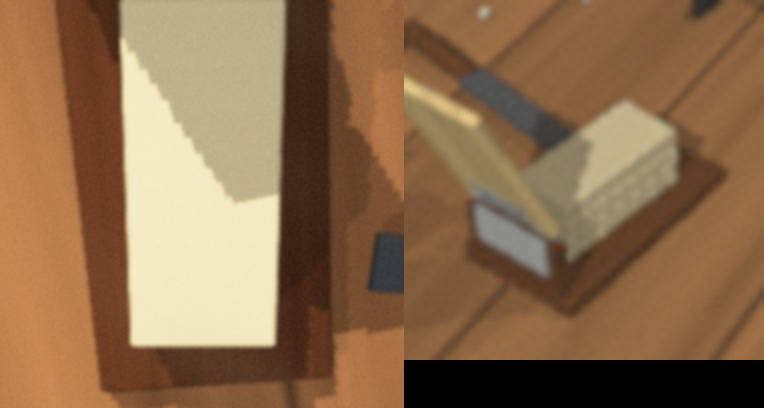

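The pile is flush on all sides: A is at (581.4, 177.1), within 0.5 mm of the others, and its edges line up in both views. Next is the cover, so I'll measure the board's pose and plan the arc.

```bash
cat > arc.py <<'E'
from h import *
i=np.load('pics/w4.npy',allow_pickle=True).item()
L1,L2,R1,R2=[onz(i,q,16)[:2] for q in ((244,20),(267,230),(381,20),(384,221))]
print('width',np.linalg.norm(L2-R2),'yawL,R',[np.degrees(np.arctan2(*(a-b)[::-1])) for a,b in ((L1,L2),(R1,R2))])
ang=np.degrees(np.arctan2(*(R2-L2)[::-1]))+90; print('yaw from front edge',ang)
yaw=np.radians(np.mean([ang]+[np.degrees(np.arctan2(*(a-b)[::-1])) for a,b in ((L1,L2),(R1,R2))]))
by=np.array([np.cos(yaw),np.sin(yaw)]); o=(L2+R2)/2+95*by; print('yaw',np.degrees(yaw),'board o',o.round(1),'hinge',(o+88*by).round(1))
d=np.array([599,326])-o;print('edge along,lat',d@by,d@[by[1],-by[0]])
E
python3 arc.py
```

```text
width 110.02192396194039 yawL,R [np.float64(81.61565774391836), np.float64(82.5069847525421)]
yaw from front edge 83.09444900747852
yaw 82.40569716797967 board o [583.1 181.1] hinge [594.7 268.3]
edge along,lat 145.71372608766052 -3.369288936543006
```

```bash
python3 - <<'E'
from h import *
o=np.array([583.1,181.1]);y=np.radians(82.4);by=np.array([np.cos(y),np.sin(y)])
s=plan(566,110,290,82.4,2,0)
plan(*(o+190*by),290,82.4,5,0,start=s)
# arc: TCP in (along,z) for theta
for th in np.r_[1.93,1.75,np.arange(1.57,-.01,-.157)]:
    a=88-(163 if th>1.6 else 145)*np.cos(th)+4.5*np.sin(th)+9; z=76.5+145*np.sin(th)+4.5*np.cos(th)+17
    print(round(th,2),round(a,1),round(z if th<1.6 else 238.5,1))
E
```

```text
[0, 2.2, -0.6, -42.0, -0.001, -0.0, -0.034]
[0, 2.3, -0.5, -42.0, 0, 0, -0.035]
end [566. 110. 290.] 82.4
[0, 52.5, 1.5, -0.0, 0.0, 0.0, 0.0]
[0, 52.6, 1.5, -0.0, 0, 0, 0.0]
[0, 52.5, 1.6, -0.0, 0, 0, 0.0]
[0, 52.6, 1.5, -0.0, 0, 0, 0.0]
[0, 52.5, 1.6, -0.0, 0, 0, 0.0]
end [608.3 369.4 290. ] 82.4
1.93 158.5 238.5
1.75 130.5 238.5
1.57 101.4 238.5
1.41 78.7 237.4
1.26 56.4 232.8
1.1 35.1 224.7
0.94 15.4 213.4
0.78 -2.4 199.2
0.63 -17.7 182.3
0.47 -30.2 163.3
0.31 -39.5 142.6
0.16 -45.5 120.6
-0.0 -48.0 98.0
```

Emit:
move_arm --steps '[0,0,0,-42,0,0,-0.034,0,2.5,0,-44,0,0,-0.035,0,45,1.5,0,0,0,0,0,52.5,1.5,0,0,0,0,0,52.5,1.5,0,0,0,0,0,52.5,1.5,0,0,0,0,0,52.5,1.5,0,0,0,0,0,10,0,0,0,0,0]'

```text
time: 20.55
tool_pos: [608.2, 372.8, 290.7]
ee_rot: [-0.001, 0.751, 0.66, -0.001]
contact_force: [-0.4, 0.7, 0.1]
width: 10.5
finger_force: 0.0
```

Emit:
move_arm --steps '[0,0,0,15,0,0,0,0,0,0,20,0,0,0,0,0,0,20,0,0,0,0,0,0,0,0,0,0,0,0,0,0,0,0,0]'

```text
time: 21.18
tool_pos: [609.7, 368.3, 237.5]
ee_rot: [0.0, 0.753, 0.658, 0.0]
contact_force: [0.2, -0.6, -0.6]
width: 0.7
finger_force: 0.0
```

```bash
cat > al.py <<'E'
from h import *
o=np.array([583.1,181.1]);y=np.radians(82.4);by=np.array([np.cos(y),np.sin(y)])
p,T,h,s=pose();d=p[:2]-o;print(s['time'],'along',d@by,'lat',d@[by[1],-by[0]],'z',p[2],h,s['width'],s['contact_force'])
E
python3 al.py
```

```text
21.175 along 189.06947986878293 lat 1.600762596684067 z 237.51250949617358 82.33650947779262 0.7313558626813328 [ 0.23827264 -0.60665541 -0.63394642]
```

Emit:
move_arm --steps '[0,-12,0,0,0,0,0,0,-13,0,0,0,0,0,0,-12,0,0,0,0,0,0,-12,0,0,0,0,0,0,-13,0,0,0,0,0,0,-13,0,0,0,0,0,0,-13,0,0,0,0,0]'

```text
time: 22.05
tool_pos: [597.5, 280.6, 237.1]
ee_rot: [-0.0, 0.753, 0.659, -0.0]
contact_force: [1.0, 0.1, 0.4]
width: 0.5
finger_force: 0.5
```

```bash
python3 al.py; python3 - <<'E'
from h import *
cv2.imwrite('pics/side3.png',cv2.resize(snapshot('side')[150:300,190:340],None,fx=4,fy=4,interpolation=cv2.INTER_CUBIC))
E
```

```text
22.05 along 100.4974111839699 lat 1.1578418225773408 z 237.12554814908881 82.37435978304896 0.4572139556754688 [0.9541273  0.07564676 0.40698004]
```

View pics/side3.png

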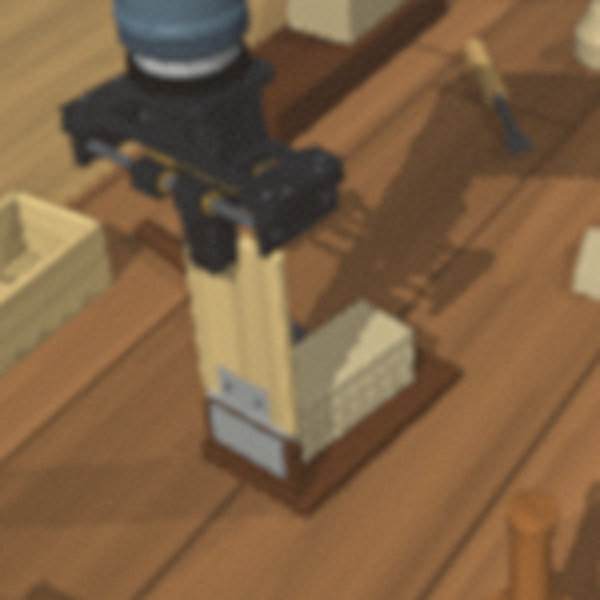

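The cover is near upright, with the fingers behind its edge at (213,262) in the crop. I'll follow the arc.

Emit:
move_arm --steps '[0,-11,0,0,0,0,0,0,-11,0,0,0,0,0,0,-11,0,2,0,0,0,0,-11,0,3,0,0,0,0,-11,0,4,0,0,0,0,-10,0,4,0,0,0,0,-10,0,5,0,0,0,0,-10,0,6,0,0,0]'

```text
time: 23.1
tool_pos: [586.3, 196.6, 212.8]
ee_rot: [0.0, 0.753, 0.659, 0.0]
contact_force: [-0.3, 1.1, 0.4]
width: 0.4
finger_force: 0.4
```

Emit:
move_arm --steps '[0,-9,0,7,0,0,0,0,-9,0,7,0,0,0,0,-8,0,8,0,0,0,0,-7,0,9,0,0,0,0,-7,0,9,0,0,0,0,-6,0,10,0,0,0,0,-5,0,10,0,0,0,0,-4,0,11,0,0,0]'

```text
time: 24.1
tool_pos: [579.1, 142.4, 141.5]
ee_rot: [0.0, 0.753, 0.659, -0.0]
contact_force: [0.3, -1.4, -0.0]
width: 0.2
finger_force: 0.3
```

```bash
python3 al.py
```

```text
24.1 along -38.87277159747525 lat 1.1583603821688007 z 141.53446186633641 82.37743769266966 0.20899918063036 [ 0.32581091 -1.37828313 -0.0215144 ]
```

Emit:
move_arm --steps '[0,-3,0,11,0,0,0,0,-3,0,11,0,0,0,0,-2,0,10,0,0,0,0,-1,0,7,0,0,0,0,0,0,2,0,0,0,0,0,0,1,0,0,0,0,0,0,0,0,0,0]'

```text
time: 24.98
tool_pos: [578.1, 134.0, 100.4]
ee_rot: [0.0, 0.752, 0.659, 0.0]
contact_force: [-0.8, -0.7, -0.0]
width: 0.4
finger_force: 0.0
```

Emit:
move_arm --steps '[0,0,0,1,0,0,0,0,0,0,1,0,0,0,0,0,0,0.5,0,0,0,0,0,0,0,0,0,0]'

```text
time: 25.48
tool_pos: [578.3, 133.9, 98.3]
ee_rot: [0.0, 0.753, 0.659, 0.0]
contact_force: [-1.6, -0.6, 5.6]
width: 0.2
finger_force: 2.6
```

Emit:
move_arm --steps '[0,0,0,0.4,0,0,0,0,0,0,0.3,0,0,0,0,0,0,0,0,0,0]'

```text
time: 25.85
tool_pos: [578.3, 133.9, 98.3]
ee_rot: [0.0, 0.752, 0.659, 0.0]
contact_force: [-3.5, -0.3, 9.3]
width: 0.8
finger_force: 4.8
```

On the stop: the force rose to 9 N with no further travel. I'll lift straight off and check.

Emit:
move_arm --steps '[0,0,0,-2,0,0,0,0,0,0,-20,0,0,0,0,0,0,-50,0,0,0,0,-40,0,-40,0,0,0,0,-40,0,-20,0,0,0,0,-20,0,0,0,0,0,0,0,0,0,0,0,0,0,0,0,0,0,0,0]'

```text
time: 26.85
tool_pos: [564.0, 35.7, 227.6]
ee_rot: [-0.001, 0.752, 0.659, -0.001]
contact_force: [0.2, -0.1, -0.2]
width: 0.6
finger_force: 0.0
```

```bash
python3 look.py w9; python3 - <<'E'
from h import *
a=cv2.imread('pics/w9.png');b=cv2.resize(snapshot('side')[170:300,200:400],None,fx=2,fy=2)
j=camera_info('side');i=np.load('pics/w9.npy',allow_pickle=True).item()
o=np.array([583.1,181.1]);y=np.radians(82.4);by=np.array([np.cos(y),np.sin(y)]);bx=np.array([by[1],-by[0]])
for c in (-45,45):
  X=[*(o-75*by+c*bx),81]; print(proj(i,X).round(),((proj(j,X)-[200,170])*2).round())
v=np.hstack([a[:260,100:500],b]);print(v.shape);cv2.imwrite('pics/fin.png',v)
E
```

```text
t 26.85 pose [564.   35.7 227.6] 82.4
[256.  95.] [195. 118.]
[377.  95.] [152.  97.]
(260, 800, 3)
```

View pics/fin.png

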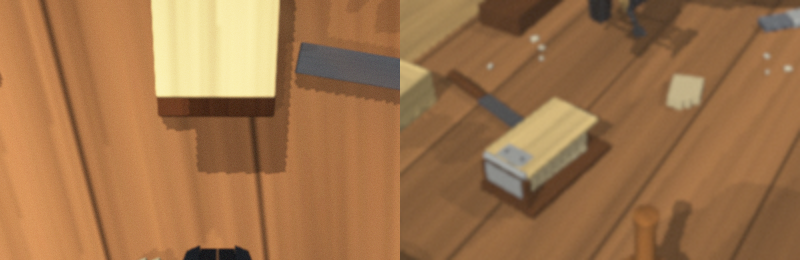

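The cover's free edge is at row 97, columns 153–279 of the crop (253–379 in the full image). The closed, level position predicts row 95 and columns 256–377. The side view shows it level over the pile with everything else undisturbed, and the robot is clear.

```bash
python3 -c "
from cell import ticket
print(ticket.hand_in())"
```

```text
the job is handed in; nothing more can be done
None
```

The job is handed in at about 27 s: both tablets are piled on the base one, flush to within about 1 mm by the camera, and the cover is folded down level on its stop, with nothing else seen to have moved.

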